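# Clear the steamer lid and hold it open at the pointer

## Task

Take the scraper block and sweep the three wood chips off the shut steamer lid into the green trough at its side, without touching the chips with the gripper, then stand the scraper back upright on the bench. Then lift the sprung lid by its black bar until the red tab on the lid is level with the red pointer, and finish holding it there, still and at that angle. Leave the pointer as it is set and do not disturb the hat block, the spool or the jar.

Things in the scene. Friction and masses are not known exactly. Their poses are not given: they have to be found in the camera images.
- steamer: Steel felt steamer, an open box 180 (x) x 240 (y) x 90 mm high, fixed to the bench, covered by the lid. Origin under the centre of the box, on the bench; x points away from the lid's handle towards the hinge, y to the pointer side, z up. The green trough is on its -y side; the white pointer arc (bar of 3 mm radius, radius 200 mm about the hinge, up to about 245 mm above the bench) stands on its +y side at y = 166 mm.
- trough (a point): Centre of the trough's inner floor, 6 mm above the bench; axes parallel to the steamer's. The trough is open above, about 182 mm (x) by 96 mm (y) inside, its walls 65 mm high; it begins at the box's -y face (y = -120 mm of the steamer) directly under the lid's side edge. Chips pushed off that edge fall into it.
- hinge (a point): Middle of the lid's hinge line, which runs along the steamer's y axis; at steamer x = 95, z = 95 mm.
- lid (a joint): Angle of the lid in rad: 0 shut (level), grows as the handle side rises, stops at 1.2. A spring in the hinge and the lid's weight always push it shut: about 4 to 7 N upward at the bar holds it between 0 and 0.8 rad; let go, it falls shut. The lid is an aluminium plate 185 x 240 x 6 mm, top face 98 mm above the bench when shut, covering steamer x from -90 to 95 mm and y from -120 to 120 mm. A red tab sticks out of its +y edge, 165 mm from the hinge.
- handle (a point): The lid's handle: a round black bar, 12 mm thick and 130 mm long along y, carried 42 mm out from the lid's free edge by two struts at y = +-60 mm, so that a finger passes between bar and lid. Origin at the middle of the bar, 227 mm from the hinge line, in the lid's mid plane (95 mm above the bench when shut); axes as the steamer's when shut, turning with the lid. Can be gripped from above across x; the bar may turn between the fingers while the lid swings.
- pointer (a joint): Angle in rad at which the red pointer is set, counted like the lid's angle about the same hinge line: the lid is at its mark when the two values are equal. A stiff pointer, not to be moved.
- pointer_tip (a point): Yellow band at the tip of the red pointer arm, 185 mm from the hinge line, at steamer y = 156 mm; axes turn with the pointer, x in line with the pointer (as the lid's x when at the mark).
- chip1: Wood chip 34 x 24 x 14 mm, 10 g, lying loose on the lid. Origin at the centre of its underside.
- chip2: Wood chip 30 x 26 x 14 mm, otherwise as chip1.
- chip3: Wood chip 32 x 22 x 16 mm, otherwise as chip1.
- scraper: Scraper block, about 150 g, standing loose on the bench: a pale wooden foot 140 (x) x 30 (y) x 30 mm high, and on it a blue upright grip 60 (x) x 18 (y) mm whose top is 83 mm above the underside. Origin at the centre of the underside; z up. Sweep along its y axis. Grip the blue part across y.
- hat_block: Pale wooden hat block, round, 168 mm across and 132 mm high. Origin under its centre. A bystander.
- spool: White spool, 64 mm across and 55 mm high. Origin under its centre. A bystander.
- jar: Amber jar, 72 mm across and 100 mm high. Origin under its centre. A bystander.
Not all that is in view belongs to the job. What is shaped like the chip1 but grey or yellow is not meant. Leave any pink look-alike of the chip3 alone.

How it is judged:
By the outcome, as a careful person would: the job done as asked, in the order asked, and still so for the second after the job is handed in, while the arm keeps its last pose, push and grip.
It also fails if it takes over 72 s, if anything falls off the work surface, if the arm or the gripper's body presses on something with over 40 N, if the wrist force passes 120 N, or if a joint passes its speed limit or range.

## Robot

A 6-joint arm with a two-finger parallel gripper is mounted at the origin on the work surface. World frame = base frame: x ahead of the robot, y to its left, z up, the work surface at z = 0. Lengths are in m, angles in degrees, forces in N, time in s.
With the tool pointing down it reaches from about 0.4 to 0.825 m from the base axis. Payload 7 kg.
Tool frame: the origin (TCP) lies at the very end of the fingers, on their centre line; the grasp point (between the pads) lies 19 mm behind it (ctrl.grip_depth is the distance from the TCP to the grasp point, in m); z points along the fingers, y is the line along which they close (so a half turn about z gives the same grasp; the last joint's range is limited). The gripper opens to 88 mm and grips with 3 to 60 N. Pads are 19 mm wide; open, the fingers measure 130 mm over their backs; the gripper's body (78 mm by 193 mm) begins 47 mm behind the grasp point.
Start: joints at [87.153, 20.546, 0.682, 0, -70.136, -16.507], TCP at [0.224, 0.637, 0.227] pointing down, gripper open.
Joint ranges: [-176.03, 176.03], [-82.01, 121.73], [-58.28, 71.71], [-173.87, 95.51], [-174.79, -0.11], [-173.66, 173.66]. Speed limits (degrees/s): [136.94, 136.94, 172.46, 180, 180, 180].

## Interface

Orientations are given as [roll, pitch, yaw] about the fixed x, y, z axes, in that order (R = Rz(yaw) Ry(pitch) Rx(roll)).
In Python, from plant import get_obs, eyes, ctrl, spotter gives the robot as it stands.
- The arm moves only by the shell command python3 -m crank 'ROWS'. ROWS is JSON, one flat list of numbers, 7 for each row, row after row: the turn, a rotation vector about the tool's x, y, z in rad, then the shift along the tool's x, y, z in mm, then the opening, from 0 (shut) to 1 (fully open). A call has 1 to 5 rows; each row shifts and turns the commanded pose from where the row before left it, along the tool's axes as they then stand; what a row does not reach is not made up. A row lasts 1/8 s, in which the tool goes at most 62.5 mm and 10.7 degrees, less where a joint would pass 70% of its speed; a pose out of reach is approached as far as the arm can. A call is refused whole if a number of a shift passes 62.5 or a number of a turn 0.188, either way. A call with a gripper value outside its range is refused whole. The fingers move at their own pace and stop on an object; the grip force is fixed at half the most. Time passes only in rows, so rows that do not move let the fingers close. It gives the time, the measured TCP pose, the force, the opening and the grip force at its end, in the units of the state.
- get_obs(): the state, without advancing time (a new reading comes with each control period).
- eyes.snapshot(name): name is "side" or "top"; returns the picture (420x560x3 uint8, blue, green, red); there is no depth.
- eyes.camera_model(name): a dict with "fx", "fy", "cx", "cy" (pixels), "extrinsics" (4x4, takes a point from camera to world coordinates). Camera axes: x right, y down, z forward; pixel columns grow to the right and rows downward; lengths in m; the calibration is good to about 2 mm. A picture is of the moment at which its call begins. camera_model takes no time and is no camera call.
- ctrl.close_job(): hands the job in; it is judged then, once.
Trained networks look in the newest picture that a camera, given by its name, has taken for a name from the list of things; names that differ only in an ending like _2 or _b are one class to them, and where a whole thing is asked for, a point or a joint stands for the part that bears it (a point fixed in the world has none). Each returns a list of dicts, best first, with "p" (0 to 1); they miss things now and then, are a little off and sometimes report something else, mostly with a low value. They report only what shows in the picture. A call takes as long as a camera call. They do not tell look-alikes from the thing itself.
- spotter.outline_of(camera, target): "region" (420x560 bool, what is visible of it) and "rect" ([left, top, width, height] in pixels, round what is visible of it).
- spotter.place_of(camera, target): "location" ([column, row] in pixels: a listed point, or the origin of a listed thing).
The state is a dict: "clock": time; "joint_pos": joint angles; "qvel": joint speeds; "tau": joint torques, N m; "tool_pos": TCP position; "orientation": TCP orientation; "force": force on the tool from outside, world axes, zero at the start; "moment": the same for the moment, N m; "opening": finger opening in m; "gripper_force": force on a finger pad.
Only numpy, scipy, OpenCV 4.12 (cv2) and the standard library are available. Lean on these libraries where they do the work, as an engineer would, in place of code of your own. Each camera call takes 0.05 s, during which the arm holds its last target. There are 200 camera calls.

## Working session

There is one attempt and no reset: what is moved stays moved. The work goes in short steps, Python scripts to look and compute and a shell command to move; the robot and the scene stay as the last step left them, time stands still between calls to the robot, and variables do not carry over. Pictures are saved under pics/ and viewed, at most 10 in all, crops included, and the job is handed in when it is done.

```bash
mkdir -p pics
cat > h.py <<'E'
import numpy as np, cv2
from plant import get_obs, eyes, ctrl, spotter
from scipy.spatial.transform import Rotation as R
def ray(cam,px):
    m=eyes.camera_model(cam);T=np.array(m["extrinsics"])
    d=T[:3,:3]@np.array([(px[0]-m["cx"])/m["fx"],(px[1]-m["cy"])/m["fy"],1]);return T[:3,3],d
def atz(cam,px,z):
    o,d=ray(cam,px);return o+d*(z-o[2])/d[2]
def proj(cam,p):
    m=eyes.camera_model(cam);T=np.array(m["extrinsics"]);c=T[:3,:3].T@(np.array(p)-T[:3,3])
    return np.array([m["fx"]*c[0]/c[2]+m["cx"],m["fy"]*c[1]/c[2]+m["cy"]])
E
python3 - <<'E'
from h import *
for c in("top","side"):
    cv2.imwrite(f"pics/{c}0.png",eyes.snapshot(c)); print(c,np.array(eyes.camera_model(c)["extrinsics"]).round(2).tolist())
    for t in["steamer","trough","hinge","handle","pointer_tip","chip1","chip2","chip3","scraper","hat_block","spool","jar"]:
        print(t,[(np.round(q["location"],1).tolist(),round(q["p"],2)) for q in spotter.place_of(c,t)[:4]])
s=get_obs();print(s["tool_pos"],s["orientation"],s["clock"],s["force"])
E
```

```text
top [[0.02, -0.98, 0.2, 0.3], [-1.0, -0.02, 0.01, -0.01], [-0.01, -0.2, -0.98, 1.48], [0.0, 0.0, 0.0, 1.0]]
steamer [([276.6, 200.6], 0.66), ([290.9, 195.3], 0.58)]
trough [([347.4, 196.2], 0.85)]
hinge [([289.9, 156.0], 0.97)]
handle [([290.6, 233.8], 0.75)]
pointer_tip [([233.0, 204.6], 0.58)]
chip1 [([314.1, 199.0], 0.6), ([298.0, 187.7], 0.58), ([322.8, 253.5], 0.57), ([352.2, 248.9], 0.56)]
chip2 [([314.1, 199.0], 0.6), ([298.0, 187.7], 0.58), ([322.8, 253.5], 0.57), ([352.2, 248.9], 0.56)]
chip3 [([314.1, 199.0], 0.6), ([298.0, 187.7], 0.58), ([322.8, 253.5], 0.57), ([352.2, 248.9], 0.56)]
scraper [([393.2, 257.8], 0.78)]
hat_block [([176.4, 184.8], 0.58)]
spool [([193.7, 263.6], 0.8)]
jar [([410.5, 175.1], 0.95)]
side [[0.98, -0.12, 0.13, 0.45], [-0.18, -0.64, 0.75, -0.67], [-0.01, -0.76, -0.65, 0.71], [0.0, 0.0, 0.0, 1.0]]
steamer [([298.4, 254.8], 0.86)]
trough [([324.1, 309.8], 0.64)]
hinge [([345.6, 220.1], 0.89), ([243.8, 393.8], 0.59)]
handle [([246.2, 229.1], 0.58)]
pointer_tip [([265.5, 150.4], 0.58)]
chip1 [([310.4, 228.4], 0.75), ([238.4, 298.6], 0.64), ([248.9, 330.9], 0.63), ([286.5, 216.4], 0.6)]
chip2 [([310.4, 228.4], 0.75), ([238.4, 298.6], 0.64), ([248.9, 330.9], 0.63), ([286.5, 216.4], 0.6)]
chip3 [([310.4, 228.4], 0.75), ([238.4, 298.6], 0.64), ([248.9, 330.9], 0.63), ([286.5, 216.4], 0.6)]
scraper [([243.1, 389.0], 0.62)]
hat_block [([287.6, 167.8], 0.85)]
spool [([215.0, 190.3], 0.61)]
jar [([383.6, 403.7], 0.84), ([309.3, 227.8], 0.65)]
[0.22371401 0.6368134  0.22655407] [ 1.79999359e+02 -1.12581246e-03 -1.93521435e+01] 1.3 [0.79240596 0.27612465 0.76770901]
```

View pics/top0.png

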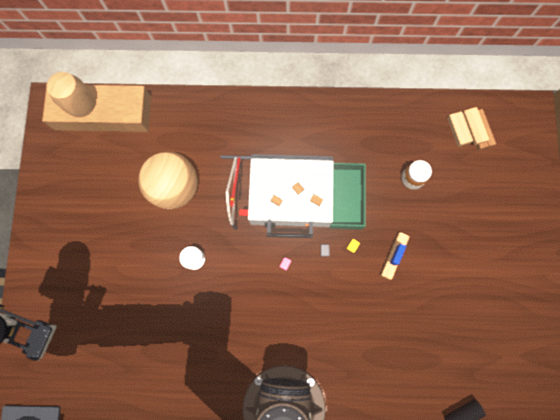

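View pics/side0.png

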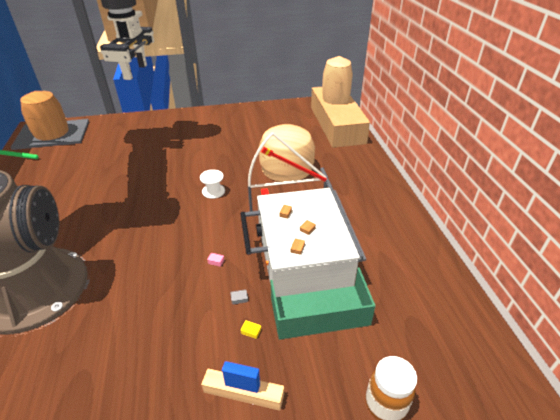

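Run:
```python
from h import *
T={"hinge":((289.9,156),(345.6,220.1),.095),"handle":((290.6,233.8),(246.2,229.1),.095),"trough":((347.4,196.2),(324.1,309.8),.006),"tip":((233,204.6),(265.5,150.4),None),"scraper":((393.2,257.8),(243.1,389),0),"steamer":((290.9,195.3),(298.4,254.8),0),"cA":((314.1,199),(310.4,228.4),.098),"cB":((298,187.7),(286.5,216.4),.098),"jar":((410.5,175.1),(383.6,403.7),0),"spool":((193.7,263.6),(215,190.3),0),"hat":((176.4,184.8),(287.6,167.8),0)}
for k,(a,b,z) in T.items():
    o1,d1=ray("top",a);o2,d2=ray("side",b)
    s=np.linalg.lstsq(np.c_[d1,-d2],o2-o1,rcond=None)[0];p,q=o1+d1*s[0],o2+d2*s[1]
    print(k,((p+q)/2).round(4),"gap",np.linalg.norm(p-q).round(4),[] if z is None else (atz("top",a,z)[:2].round(4),atz("side",b,z)[:2].round(4)))
```

```text
hinge [ 0.7195 -0.0038  0.0867] gap 0.0029 (array([ 0.7184, -0.004 ]), array([ 0.7143, -0.013 ]))
handle [ 0.4867 -0.0102  0.1034] gap 0.0007 (array([ 0.4875, -0.0102]), array([ 0.4876, -0.0009]))
trough [ 0.6214 -0.183   0.0083] gap 0.0048 (array([ 0.6194, -0.1831]), array([ 0.6245, -0.1811]))
tip [0.5529 0.1449 0.2018] gap 0.0081 []
scraper [ 0.436  -0.3193  0.0057] gap 0.0069 (array([ 0.4331, -0.3209]), array([ 0.4394, -0.3158]))
steamer [ 0.6139 -0.0088 -0.0013] gap 0.0135 (array([ 0.6205, -0.0089]), array([ 0.6067, -0.0113]))
cA [ 0.5978 -0.0758  0.1408] gap 0.0338 (array([ 0.5895, -0.0763]), array([ 0.628 , -0.0285]))
cB [ 0.5918 -0.0288  0.1467] gap 0.0373 (array([ 0.6222, -0.0293]), array([0.5836, 0.0214]))
jar [ 0.6869 -0.3821 -0.0097] gap 0.0141 (array([ 0.6916, -0.3808]), array([ 0.6764, -0.3862]))
spool [ 4.145e-01  2.821e-01 -4.000e-04] gap 0.0205 (array([0.4042, 0.281 ]), array([0.4246, 0.2837]))
hat [0.6485 0.3474 0.0063] gap 0.0045 (array([0.6476, 0.3489]), array([0.6526, 0.3571]))
```

Top view: the chips on the lid are at about (276,200), (298,188) and (316,200). The look-alikes on the bench are pink (285,264), grey (325,251) and yellow (353,246), and the loose wooden pieces at (472,127) are irrelevant. The scraper is at (396,256) with its blue grip at (398,254). I'll choose the brown chips on the lid and the scraper, and refine their poses.

Run:
```python
from h import *
im=cv2.imread("pics/top0.png");sd=cv2.imread("pics/side0.png")
def blobs(im,f,roi,mn):
    h=cv2.cvtColor(im,cv2.COLOR_BGR2HSV).astype(int);m=f(h[...,0],h[...,1],h[...,2]).astype(np.uint8)
    k=np.zeros_like(m);k[roi[1]:roi[3],roi[0]:roi[2]]=1
    c,_=cv2.findContours(m*k,cv2.RETR_EXTERNAL,cv2.CHAIN_APPROX_NONE);return [x for x in c if cv2.contourArea(x)>=mn]
lid=max(blobs(im,lambda h,s,v:(s<60)&(v>150),(240,150,345,230),300),key=cv2.contourArea)
W=np.array([atz("top",p[0],.098)[:2]*1000 for p in lid],np.float32)
print("lid",cv2.minAreaRect(W))
for nm,img,cam,roi in(("top",im,"top",(255,165,330,212)),("side",sd,"side",(265,200,325,258))):
    for c in blobs(img,lambda h,s,v:(h<22)&(s>110)&(v>60),roi,15):
        W=np.array([atz(cam,p[0],.106)[:2]*1000 for p in c],np.float32);print("chip",nm,c.mean(0).round(),W.min(0).round(),W.max(0).round())
b=max(blobs(im,lambda h,s,v:(h>100)&(h<130)&(s>150)&(v>80),(370,220,420,290),10),key=cv2.contourArea)
W=np.array([atz("top",p[0],.083)[:2]*1000 for p in b],np.float32);print("blue top",cv2.minAreaRect(W))
bs=max(blobs(sd,lambda h,s,v:(h>100)&(h<130)&(s>150)&(v>60),(200,350,300,410),10),key=cv2.contourArea)
W=np.array([atz("side",p[0],.083)[:2]*1000 for p in bs],np.float32);print("blue side rect",cv2.boundingRect(bs))
q=spotter.outline_of("top","scraper")[0];c=max(cv2.findContours(q["region"].astype(np.uint8),0,1)[0],key=cv2.contourArea)
W=np.array([atz("top",p[0],.025)[:2]*1000 for p in c],np.float32);print("scraper outline",q["p"],cv2.minAreaRect(W))
big=np.hstack([cv2.resize(im[150:290,225:425],(560,392),interpolation=2),]);cv2.imwrite("pics/crop1.png",big)
```

```text
lid ((611.1519165039062, -22.47137451171875), (273.2689208984375, 199.98971557617188), 89.3719711303711)
chip top [[276. 200.]] [571.  22.] [595.  48.]
chip top [[316. 200.]] [573. -96.] [600. -67.]
chip top [[298. 188.]] [605. -41.] [631. -15.]
chip side [[297. 246.]] [ 570. -105.] [601. -63.]
chip side [[307. 227.]] [603. -51.] [637. -11.]
chip side [[285. 211.]] [568.  10.] [596.  54.]
blue top ((435.65460205078125, -318.3110046386719), (17.449359893798828, 57.96698760986328), 66.39653778076172)
blue side rect (222, 362, 37, 30)
scraper outline 0.93 ((438.3785705566406, -322.8447570800781), (38.501747131347656, 144.6762237548828), 66.6470718383789)
```

View pics/crop1.png

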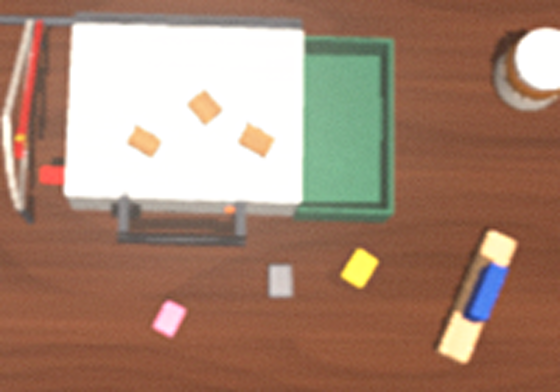

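Crop: the lid spans (68,22)–(302,200) and carries the three brown chips (144,140), (204,107) and (256,140). The pink, grey and yellow pieces lie on the bench. The scraper is at (477,297) with its blue grip at (486,292). I'll rise and travel to above the scraper.

```bash
python3 -m crank '[0,0,0.072,0,0,-60,1, 0,0,0,45,33,-15,1, 0,0,0,45,33,-15,1, 0,0,0,45,33,-15,1, 0,0,0,45,33,-15,1]'
python3 -m crank '[0,0,0,45,33,-15,1, 0,0,0,45,33,0,1, 0,0,0,45,33,0,1, 0,0,0,45,33,0,1, 0,0,0,21,53,0,1]'
python3 -m crank '[0,0,0,21,53,0,1, 0,0,0,21,53,0,1, 0,0,0,21,53,0,1, 0,0,0,21,53,0,1, 0,0,0,21,53,0,1]'
python3 -m crank '[0,0,0,21,53,0,1, 0,0,0,21,53,0,1, 0,0,0,21,53,20,1, 0,0,0,21,53,50,1, 0,0,0,0,0,0,1]'
```

```text
clock: 1.98
tool_pos: [0.3368, 0.4424, 0.3473]
orientation: [-180.0, -0.0, -23.5]
force: [1.0, 0.2, -0.2]
opening: 0.0877
gripper_force: 0.0
clock: 2.6
tool_pos: [0.4479, 0.1927, 0.361]
orientation: [179.9, 0.0, -23.5]
force: [1.0, -0.9, 0.3]
opening: 0.0872
gripper_force: 0.0
clock: 3.22
tool_pos: [0.4371, -0.0924, 0.3621]
orientation: [-180.0, -0.1, -23.5]
force: [1.5, 0.4, -0.3]
opening: 0.0875
gripper_force: 0.0
clock: 3.85
tool_pos: [0.4282, -0.3103, 0.2965]
orientation: [180.0, 0.4, -23.7]
force: [-0.5, -0.6, -0.4]
opening: 0.0877
gripper_force: 0.0
```

```bash
cat >> h.py <<'E'
def go(target):
    s=get_obs();r=R.from_euler("xyz",s["orientation"],degrees=True)
    print("pos",np.round(s["tool_pos"],4),np.round(s["orientation"],2),"t",s["clock"],"shift mm",(r.inv().apply(np.array(target)-s["tool_pos"])*1000).round(1))
E
python3 - <<'E'
from h import *
go((.436,-.319,.046))
im=cv2.imread("pics/top0.png")
# lid edges by world fit: white threshold columns
g=cv2.cvtColor(im,cv2.COLOR_BGR2HSV)
w=((g[...,1]<60)&(g[...,2]>170))
for r in (165,175,185,195,205,215):
    c=np.where(w[r,244:340])[0]+244;print(r,[atz("top",(x,r),.098)[:2].round(4).tolist() for x in(c.min()-.5,c.max()+.5)])
for c in (260,280,300,320):
    r=np.where(w[150:232,c])[0]+150;print(c,[atz("top",(c,y),.098)[:2].round(4).tolist() for y in(r.min()-.5,r.max()+.5)])
E
```

```text
pos [ 0.4282 -0.3103  0.2965] [179.98   0.39 -23.73] t 3.85 shift mm [ 12.3   4.8 250.4]
165 [[0.6881, 0.114], [0.6923, -0.1323]]
175 [[0.6578, 0.1129], [0.6621, -0.1323]]
185 [[0.6278, 0.1148], [0.6321, -0.1323]]
195 [[0.598, 0.1138], [0.6024, -0.1323]]
205 [[0.5685, 0.1128], [0.5729, -0.1323]]
215 [[0.5392, 0.1146], [0.5436, -0.1323]]
260 [[0.7115, 0.0838], [0.5122, 0.0779]]
280 [[0.7125, 0.025], [0.5104, 0.0205]]
300 [[0.7104, -0.0339], [0.5114, -0.0366]]
320 [[0.7084, -0.0926], [0.5125, -0.0938]]
```

```bash
python3 -m crank '[0,0,0,6,2,60,1, 0,0,0,6,3,60,1, 0,0,0,0,0,60,1, 0,0,0,0,0,50,1, 0,0,0,0,0,0,1]'
python3 -m crank '[0,0,0,0,0,20,1, 0,0,0,0,0,0,0, 0,0,0,0,0,0,0, 0,0,0,0,0,0,0, 0,0,0,0,0,0,0]'; python3 -m crank '[0,0,0,0,0,0,0, 0,0,0,0,0,0,0]'
python3 -c "
from h import *
go((.436,-.319,.35)); cv2.imwrite('pics/side1.png',eyes.snapshot('side')[250:420,150:420])"
```

```text
clock: 4.47
tool_pos: [0.4376, -0.3166, 0.0681]
orientation: [180.0, 0.4, -23.5]
force: [0.2, -0.3, 1.2]
opening: 0.0875
gripper_force: 0.0
clock: 5.1
tool_pos: [0.4399, -0.318, 0.0512]
orientation: [-180.0, -0.1, -23.5]
force: [-0.3, 0.0, 0.3]
opening: 0.0529
gripper_force: 0.0
clock: 5.35
tool_pos: [0.4395, -0.3179, 0.0504]
orientation: [180.0, 0.0, -23.5]
force: [-0.2, 0.7, 0.5]
opening: 0.033
gripper_force: 0.0
pos [ 0.4395 -0.3179  0.0504] [180.     0.   -23.48] t 5.35 shift mm [  -2.8    2.4 -299.6]
```

```bash
python3 -m crank '[0,0,0,0,0,0,0, 0,0,0,0,0,0,0, 0,0,0,0,0,0,0, 0,0,0,0,0,0,0]'
python3 -m crank '[0,0,0,0,0,-20,0, 0,0,-0.137,0,0,-50,0, 0,0,-0.137,0,0,-60,0, 0,0,-0.136,0,0,-60,0, 0,0,0,0,0,0,0]'
python3 -m crank '[0,0,0,26,-50,0,0, 0,0,0,26,-50,0,0, 0,0,0,26,-50,0,0, 0,0,0,26,-50,0,0, 0,0,0,26,-50,0,0]'
python3 -m crank '[0,0,0,26,-50,0,0, 0,0,0,24,-48,0,0, 0,0,0,0,0,0,0, 0,0,0,0,0,0,0]'
python3 -c "
from h import *
go((.62,.03,.24)); cv2.imwrite('pics/side1.png',cv2.resize(eyes.snapshot('side')[100:300,180:400],(660,600)))"
```

```text
clock: 5.9
tool_pos: [0.4395, -0.3179, 0.0503]
orientation: [180.0, 0.0, -23.5]
force: [-0.2, -1.1, 0.0]
opening: 0.0177
gripper_force: 30.0
clock: 6.52
tool_pos: [0.4419, -0.3189, 0.2457]
orientation: [179.8, -0.5, 0.1]
force: [-0.0, 0.8, -2.7]
opening: 0.0178
gripper_force: 30.0
clock: 7.15
tool_pos: [0.5695, -0.066, 0.2393]
orientation: [-180.0, 0.1, -0.0]
force: [1.0, 0.6, -1.4]
opening: 0.018
gripper_force: 30.0
clock: 7.65
tool_pos: [0.6187, 0.0303, 0.239]
orientation: [180.0, 0.1, 0.0]
force: [-0.2, -1.1, -2.3]
opening: 0.0177
gripper_force: 30.0
pos [0.6187 0.0303 0.239 ] [1.7997e+02 1.3000e-01 2.0000e-02] t 7.65 shift mm [ 1.3  0.3 -1. ]
```

View pics/side1.png

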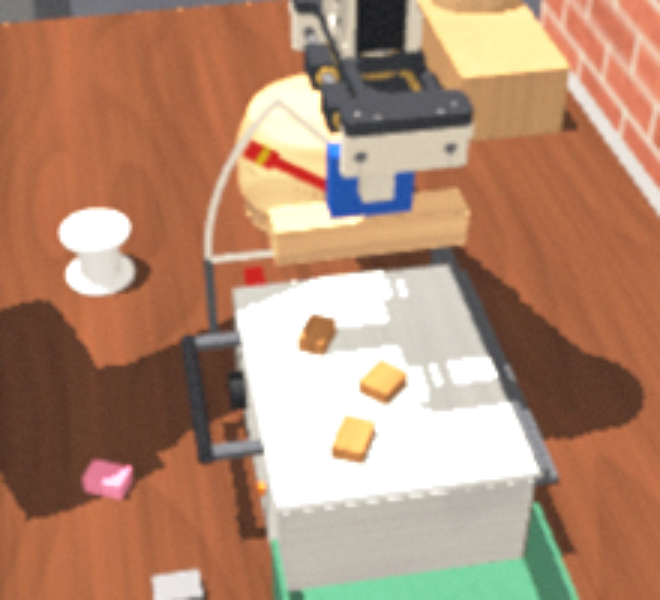

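The scraper hangs level above the lid and the pointer is undisturbed; all three chips are still on the lid at (317,334), (382,382) and (353,438). Next I'll tilt the tool toward -y to clear the pointer and lower it behind the chips.

```bash
python3 -m crank '[0.18,0,0,1,0,0,0, 0.18,0,0,0,0,0,0, 0,0,0,0,0,50,0, 0,0,0,0,0,32,0, 0,0,0,0,0,0,0]'
python3 -c "
from h import *
go((.62,.062,.1525)); cv2.imwrite('pics/side2.png',cv2.resize(eyes.snapshot('side')[100:300,180:400],(660,600)))"
```

```text
clock: 8.32
tool_pos: [0.6184, 0.0579, 0.1613]
orientation: [-159.4, 0.3, -0.1]
force: [-1.1, -0.0, -0.5]
opening: 0.0181
gripper_force: 30.0
pos [0.6184 0.0579 0.1613] [-1.594e+02  2.900e-01 -8.000e-02] t 8.325 shift mm [ 1.6 -0.8  9.7]
```

View pics/side2.png

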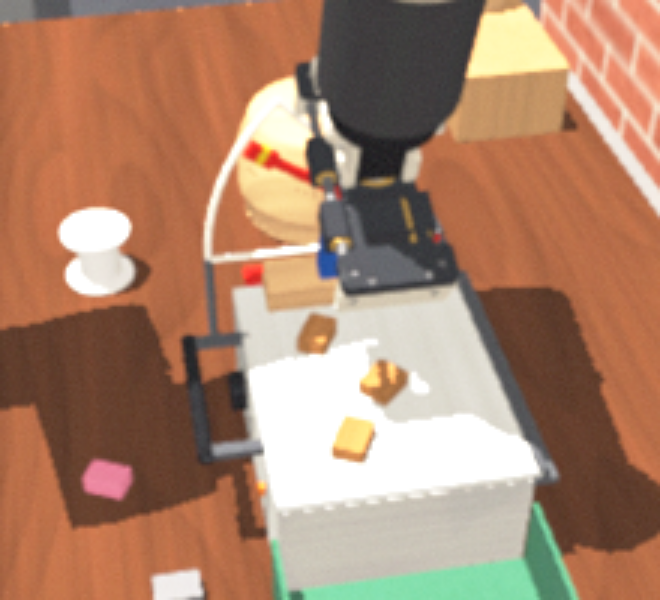

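The foot sits behind the nearest chip (317,334), clear of the red pointer at (262,153). I'll lower it the last bit.

```bash
python3 -m crank '[0,0,0,2,0,8,0, 0,0,0,0,0,0,0]';python3 -m crank '[0,0,0,0,0,2,0, 0,0,0,0,0,0,0]'; python3 -c "
from h import *
go((.62,-.09,.1525))"
```

```text
clock: 8.62
tool_pos: [0.6228, 0.0619, 0.1568]
orientation: [-159.4, -0.1, 0.0]
force: [0.0, -0.1, -1.7]
opening: 0.0179
gripper_force: 30.0
clock: 8.88
tool_pos: [0.6224, 0.0627, 0.1545]
orientation: [-159.4, -0.0, 0.0]
force: [-1.0, 0.4, -1.0]
opening: 0.0178
gripper_force: 30.0
pos [0.6224 0.0627 0.1545] [-1.5937e+02 -2.0000e-02  3.0000e-02] t 8.875 shift mm [ -2.5 143.6 -51.9]
```

```bash
python3 -m crank '[0,0,0,-2,0,2,0, 0,0,0,0,9.4,-3.5,0, 0,0,0,0,15,-5.6,0, 0,0,0,0,15,-5.6,0, 0,0,0,0,15,-5.6,0]'
python3 -m crank '[0,0,0,0,15,-5.6,0, 0,0,0,0,15,-5.6,0, 0,0,0,0,15,-5.6,0, 0,0,0,0,15,-5.6,0, 0,0,0,0,12,-4.5,0]'
python3 -c "
from h import *
go((.62,-.155,.1525)); cv2.imwrite('pics/side3.png',cv2.resize(eyes.snapshot('side')[150:350,200:420],(660,600)))"
```

```text
clock: 9.5
tool_pos: [0.6205, 0.0036, 0.1522]
orientation: [-159.4, -0.0, -0.0]
force: [0.1, -0.0, -0.2]
opening: 0.0177
gripper_force: 30.0
clock: 10.12
tool_pos: [0.6205, -0.0727, 0.152]
orientation: [-159.4, 0.0, -0.0]
force: [-0.8, 0.6, -0.3]
opening: 0.018
gripper_force: 30.0
pos [ 0.6205 -0.0727  0.152 ] [-159.37    0.     -0.  ] t 10.125 shift mm [ -0.5  76.8 -29.5]
```

View pics/side3.png

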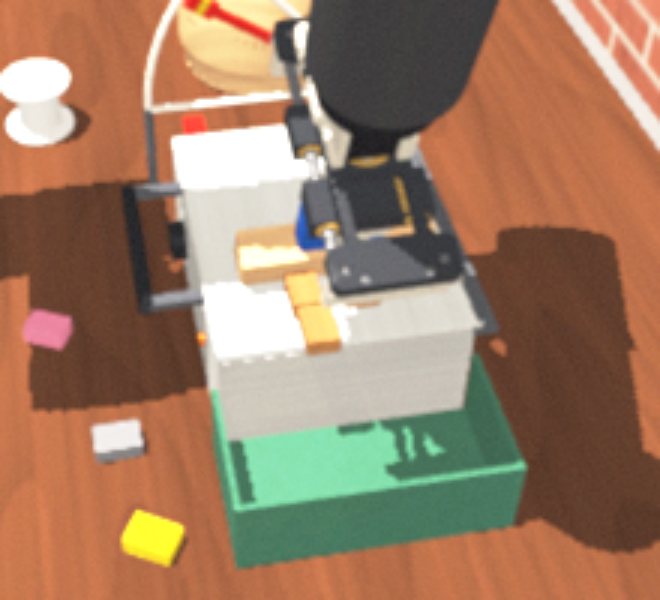

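Two chips, at (305,290) and (320,327), are being pushed toward the edge and the third is at the foot under the gripper (365,303). The sweep is working, so I'll carry on past the edge.

```bash
python3 -m crank '[0,0,0,0,12,-4.5,0, 0,0,0,0,12,-4.5,0, 0,0,0,0,12,-4.5,0, 0,0,0,0,12,-4.5,0, 0,0,0,0,12,-4.5,0]'
python3 -m crank '[0,0,0,0,12,-4.5,0, 0,0,0,0,12,-4.5,0, 0,0,0,0,0,0,0, 0,0,0,0,0,0,0]'
python3 -m crank '[0,0,0,0,-20,-30,0, -0.18,0,0,0,0,-40,0, -0.18,0,0,0,0,-40,0, 0,0,0,0,0,0,0]'
python3 -c "
from h import *
a=np.hstack([cv2.resize(eyes.snapshot('side')[150:350,180:400],(440,400)),cv2.resize(eyes.snapshot('top')[150:290,260:430],(360,297))[:400] if 0 else cv2.copyMakeBorder(cv2.resize(eyes.snapshot('top')[150:290,260:430],(360,297)),0,103,0,0,0)])
cv2.imwrite('pics/d.png',a);go((.436,-.319,.25))
for q in spotter.place_of('side','chip1'): print(q['location'],q['p'])"
```

```text
clock: 10.8
tool_pos: [0.6205, -0.1367, 0.1519]
orientation: [-159.4, 0.0, 0.0]
force: [-0.0, 0.3, -1.7]
opening: 0.0178
gripper_force: 30.0
clock: 11.3
tool_pos: [0.6204, -0.1612, 0.1519]
orientation: [-159.4, 0.0, 0.0]
force: [-0.1, 0.1, -2.3]
opening: 0.0179
gripper_force: 30.0
clock: 11.8
tool_pos: [0.622, -0.1718, 0.2683]
orientation: [179.8, -0.4, 0.3]
force: [0.2, 0.5, -1.7]
opening: 0.0179
gripper_force: 30.0
pos [ 0.6202 -0.1726  0.2639] [-1.7988e+02 -2.0000e-02  1.4000e-01] t 11.9 shift mm [-184.5  146.    13.5]
[241.0, 297.8] 0.69
[309.9, 305.5] 0.66
[250.4, 332.5] 0.62
[215.2, 262.8] 0.59
[329.8, 293.9] 0.53
```

View pics/d.png

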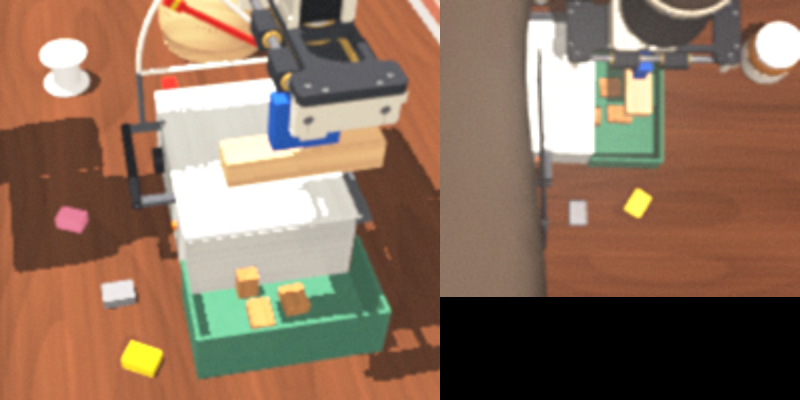

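All three chips are in the trough at (247,282), (262,312) and (293,298) and the lid is clear. I'll return the scraper.

```bash
python3 -m crank '[0,0,0,-46,36.5,0,0, 0,0,0,-46,36.5,0,0, 0,0,0,-46,36.5,0,0, 0,0,0,-46,36.5,0,0, 0,0,0,0,0,50,0]'
python3 -m crank '[0,0,0,0,0,60,0, 0,0,0,0,0,50,0, 0,0,0,0,0,30,0, 0,0,0,0,0,0,0, 0,0,0,0,0,0,0]'
python3 -c "
from h import *
go((.436,-.319,.0503))"
```

```text
clock: 12.58
tool_pos: [0.4353, -0.3239, 0.216]
orientation: [179.9, -0.3, -0.3]
force: [2.3, -0.0, -2.2]
opening: 0.0174
gripper_force: 30.0
clock: 13.2
tool_pos: [0.4368, -0.3212, 0.0744]
orientation: [180.0, -0.0, -0.0]
force: [-1.0, 0.3, -1.0]
opening: 0.0177
gripper_force: 30.0
pos [ 0.4368 -0.3212  0.0744] [ 1.8e+02 -2.0e-02 -4.0e-02] t 13.2 shift mm [-0.8 -2.2 24.1]
```

```bash
python3 -m crank '[0,0,0,0,0,15,0, 0,0,0,0,0,7,0, 0,0,0,0,0,1.5,0, 0,0,0,0,0,0,0]'; python3 -m crank '[0,0,0,0,0,0.5,0, 0,0,0,0,0,0,0, 0,0,0,0,0,0,0]'
```

```text
clock: 13.7
tool_pos: [0.4367, -0.3205, 0.0505]
orientation: [180.0, -0.0, 0.0]
force: [0.4, -0.7, -1.6]
opening: 0.018
gripper_force: 30.0
clock: 14.08
tool_pos: [0.4368, -0.3206, 0.0503]
orientation: [180.0, -0.0, 0.0]
force: [-1.0, 2.8, 5.6]
opening: 0.0181
gripper_force: 30.0
```

```bash
python3 -m crank '[0,0,0,0,0,0,0.5, 0,0,0,0,0,0,0.5, 0,0,0,0,0,0,0.5, 0,0,0,0,0,0,0.5, 0,0,0,0,0,0,0.5]'
python3 -m crank '[0,0,0,0,0,-10,0.5, 0,0,0,0,0,-40,0.5, 0,0,0,0,0,-60,0.5, 0,0,0.174,0,0,-50,0.4, 0,0,0.174,0,0,-40,0.3]'
python3 -m crank '[0,0,0.174,0,0,0,0.3, 0,0,0.174,0,0,0,0.3, 0,0,0.174,0,0,0,0.3, 0,0,0.174,0,0,0,0.3, 0,0,0.174,0,0,0,0.3]'
python3 -m crank '[0,0,0.174,0,0,0,0.3, 0,0,0.179,0,0,0,0.3, 0,0,0,0,0,0,0.3]'
python3 - <<'E'
from h import *
t,s=eyes.snapshot("top"),eyes.snapshot("side")
cv2.imwrite("pics/t4.png",t);cv2.imwrite("pics/s4.png",s)
a=np.hstack([cv2.resize(s[170:270,200:300],(400,400),interpolation=2),cv2.resize(t[180:255,215:315],(400,300),interpolation=2)[:,:].repeat(1,0) if 0 else cv2.copyMakeBorder(cv2.resize(t[180:255,215:315],(400,300),interpolation=2),0,100,0,0,0)])
cv2.imwrite("pics/e4.png",a)
go((.4875,-.009,.18))
# yellow band
im={"top":cv2.imread("pics/top0.png"),"side":cv2.imread("pics/side0.png")};P=[]
for c,roi in(("top",(225,180,245,225)),("side",(255,135,285,165))):
    h=cv2.cvtColor(im[c],cv2.COLOR_BGR2HSV).astype(int);m=(h[...,0]>18)&(h[...,0]<36)&(h[...,1]>140)&(h[...,2]>120)
    ys,xs=np.where(m[roi[1]:roi[3],roi[0]:roi[2]]);P.append((xs.mean()+roi[0],ys.mean()+roi[1]));print(c,len(xs),P[-1])
def tri(a,b):
    o1,d1=ray("top",a);o2,d2=ray("side",b);s=np.linalg.lstsq(np.c_[d1,-d2],o2-o1,rcond=None)[0];p,q=o1+d1*s[0],o2+d2*s[1];return (p+q)/2,np.linalg.norm(p-q)
print("tip",tri(*P),"knob",tri((263,225),(259,229)))
# 1-D fit of angle per camera with hinge (0.713..0.718,-.009)
for hx in(.711,.714,.717):
  for c,p in zip(("top","side"),P):
    th=np.linspace(.2,1.1,181);e=[np.linalg.norm(proj(c,(hx-.185*np.cos(x),.147,.095+.185*np.sin(x)))-p) for x in th];i=int(np.argmin(e));print(hx,c,th[i].round(3),round(e[i],2))
q=spotter.place_of("top","scraper");print([(x["location"],x["p"]) for x in q[:2]])
E
```

```text
clock: 14.7
tool_pos: [0.4365, -0.3205, 0.0498]
orientation: [180.0, 0.0, 0.0]
force: [-0.3, 0.1, 0.6]
opening: 0.0436
gripper_force: 0.0
clock: 15.32
tool_pos: [0.4366, -0.3206, 0.2532]
orientation: [180.0, -0.2, -20.2]
force: [0.7, 0.6, -0.9]
opening: 0.0301
gripper_force: 0.0
clock: 15.95
tool_pos: [0.4364, -0.3205, 0.2506]
orientation: [-180.0, -0.0, -70.1]
force: [0.3, -0.3, 0.3]
opening: 0.0262
gripper_force: 0.0
clock: 16.32
tool_pos: [0.4364, -0.3205, 0.2505]
orientation: [-180.0, -0.0, -89.9]
force: [0.7, 0.7, -0.6]
opening: 0.0266
gripper_force: 0.0
pos [ 0.4364 -0.3205  0.2503] [-1.7998e+02 -1.0000e-02 -8.9760e+01] t 16.425 shift mm [-311.3  -52.3   70.2]
top 3 (np.float64(232.0), np.float64(199.0))
side 13 (np.float64(267.46153846153845), np.float64(151.07692307692307))
tip (array([0.56331215, 0.14858397, 0.19806213]), np.float64(0.0027086293667851653)) knob (array([0.52334113, 0.07377884, 0.02120722]), np.float64(0.0013972174798506066))
0.711 top 0.645 0.22
0.711 side 0.61 1.24
0.714 top 0.625 0.38
0.714 side 0.6 0.3
0.717 top 0.6 0.53
0.717 side 0.59 0.69
[([391.4, 252.8], 0.6)]
```

View pics/e4.png

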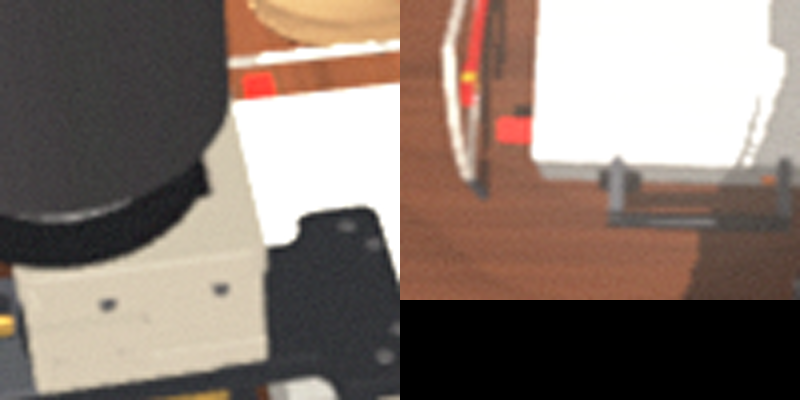

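The pointer is at roughly 0.60 rad. In the top view the handle bar runs from (610,222) to (785,222) and the latch knob sits near the +y strut at (620,178), so I'll grip at the middle.

```bash
python3 -m crank '[0,0,0,-51,-8,0,0.3, 0,0,0,-51,-8,0,0.3, 0,0,0,-51,-8,0,0.3, 0,0,0,-51,-8,0,0.3, 0,0,0,-51,-8,0,0.3]'
python3 -m crank '[0,0,0,-53,-9,0,0.3, 0,0,0,0,0,60,0.3, 0,0,0,0,0,40,0.3, 0,0,0,0,0,0,0.3]'
python3 - <<'E'
from h import *
s=eyes.snapshot("side");cv2.imwrite("pics/f4.png",cv2.resize(s[160:280,200:340],(700,600),interpolation=2));go((.486,-.012,.076))
E
```

```text
clock: 17.1
tool_pos: [0.4765, -0.0639, 0.2502]
orientation: [-180.0, 0.0, -89.8]
force: [1.7, -0.8, -0.1]
opening: 0.0267
gripper_force: 0.0
clock: 17.6
tool_pos: [0.4835, -0.0129, 0.1476]
orientation: [179.7, -0.1, -89.9]
force: [0.2, -0.3, 1.0]
opening: 0.0265
gripper_force: 0.0
pos [ 0.4853 -0.0128  0.1499] [ 1.799e+02 -7.000e-02 -8.988e+01] t 17.65 shift mm [-0.9 -0.9 73.9]
```

View pics/f4.png

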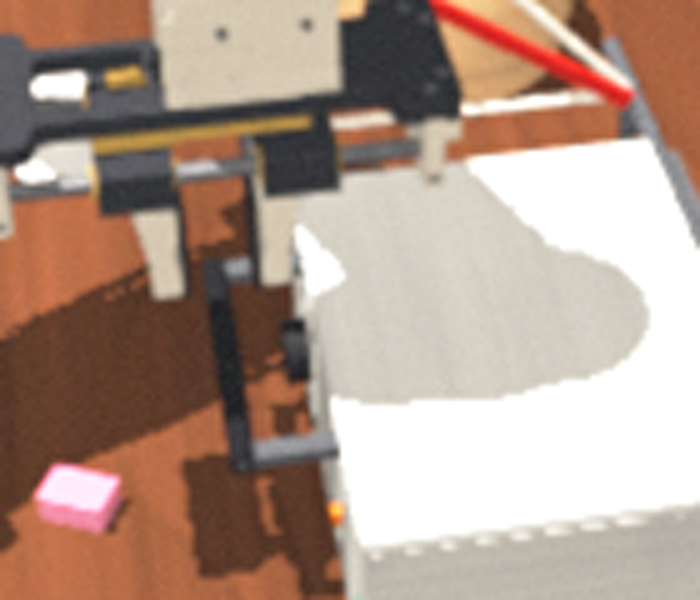

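The fingers straddle the bar line; a black knob shows on the box front at (300,345) between the struts at (240,265) and (290,455). I'll locate it before descending.

Run:
```python
from h import *
for px in((260,229),(262,225)):
    o,d=ray("side",px)
    for x in(.528,.515): print(px,"side ray at x",x,(o+d*(x-o[0])/d[0]).round(3))
for px in((270,225),):
    for z in(.03,.06,.09): print("top",atz("top",px,z).round(3))
print("finger inner tip side px", proj("side",(.4853+.0133+.02,-.0128,.15)), "outer",proj("side",(.4853-.0133-.02,-.0128,.15)))
for p in((.486,.051,.095),(.486,-.069,.095),(.523,-.009,.06),(.523,.045,.06)): print(p,proj("side",p).round(1))
```

```text
(260, 229) side ray at x 0.528 [0.528 0.087 0.008]
(260, 229) side ray at x 0.515 [ 0.515 -0.034  0.12 ]
(262, 225) side ray at x 0.528 [0.528 0.039 0.065]
(262, 225) side ray at x 0.515 [ 0.515 -0.075  0.168]
top [0.522 0.052 0.03 ]
top [0.517 0.051 0.06 ]
top [0.513 0.05  0.09 ]
finger inner tip side px [259.74207247 212.01159428] outer [228.49438859 215.81822123]
(0.486, 0.051, 0.095) [242.9 214.3]
(0.486, -0.069, 0.095) [249.2 250.8]
(0.523, -0.009, 0.06) [263.  240.8]
(0.523, 0.045, 0.06) [259.6 225.2]
```

The knob is at y≈0.045, well off the centre, and the predicted bar matches the picture. I'll descend and grip.

```bash
python3 -m crank '[0,0,0,0,-1,30,0.3, 0,0,0,0,0,25,0.3, 0,0,0,0,0,0,0.3]'
python3 -m crank '[0,0,0,0,0,17,0.3, 0,0,0,0,0,0,0.3, 0,0,0,0,0,0,0]'
python3 -m crank '[0,0,0,0,0,0,0, 0,0,0,0,0,0,0, 0,0,0,0,0,0,0, 0,0,0,0,0,0,0]'
python3 -c "
from h import *
go((.486,-.012,.076))"
```

```text
clock: 18.02
tool_pos: [0.4869, -0.0127, 0.0955]
orientation: [180.0, -0.0, -90.0]
force: [-0.3, -0.6, 0.2]
opening: 0.0264
gripper_force: 0.0
clock: 18.4
tool_pos: [0.4877, -0.0123, 0.0796]
orientation: [-179.9, 0.0, -90.0]
force: [-1.0, -0.7, 0.8]
opening: 0.0209
gripper_force: 0.0
clock: 18.9
tool_pos: [0.4837, -0.0125, 0.0782]
orientation: [179.7, 0.0, -90.1]
force: [-12.0, 5.4, 8.5]
opening: 0.0107
gripper_force: 30.1
pos [ 0.4837 -0.0125  0.0782] [ 1.7975e+02  1.0000e-02 -9.0060e+01] t 18.9 shift mm [-0.5 -2.3  2.2]
```

```bash
python3 -m crank '[0,0,0,0,3,0,0, 0,0,0,0,-0.3,-11.3,0, 0,0,0,0,-0.8,-11.3,0, 0,0,0,0,-1.4,-11.2,0, 0,0,0,0,-2,-11.2,0]'
python3 -m crank '[0,0,0,0,-2.5,-11,0, 0,0,0,0,-3.1,-11,0, 0,0,0,0,-3.6,-10.7,0, 0,0,0,0,-4.2,-10.6,0, 0,0,0,0,0,0,0]'
python3 -c "
from h import *
go((.486,-.012,.076))"
```

```text
clock: 19.52
tool_pos: [0.4877, -0.0125, 0.1235]
orientation: [180.0, 0.0, -90.0]
force: [-0.5, 2.6, -5.9]
opening: 0.011
gripper_force: 30.0
clock: 20.15
tool_pos: [0.5, -0.0126, 0.1665]
orientation: [179.8, 0.0, -90.0]
force: [-7.8, 4.2, -3.3]
opening: 0.0108
gripper_force: 30.0
pos [ 0.5    -0.0126  0.1665] [179.83   0.   -90.03] t 20.15 shift mm [-0.6 13.7 90.5]
```

```bash
python3 -m crank '[0,0,0,0,-4,-10.3,0, 0,0,0,0,-4.8,-10.1,0, 0,0,0,0,-5.2,-9.9,0, 0,0,0,0,0,0,0, 0,0,0,0,0,0,0]'
python3 - <<'E'
from h import *
go((.486,-.012,.076))
s=eyes.snapshot("side");t=eyes.snapshot("top");cv2.imwrite("pics/s5.png",s);cv2.imwrite("pics/t5.png",t)
H=np.array([.711,-.009,.095])
# red pixels: blobs
for c,im,roi in(("side",s,(225,100,345,230)),("top",t,(215,140,260,245))):
    h=cv2.cvtColor(im,cv2.COLOR_BGR2HSV).astype(int);m=(((h[...,0]<6)|(h[...,0]>174))&(h[...,1]>170)&(h[...,2]>110)).astype(np.uint8)
    k=np.zeros_like(m);k[roi[1]:roi[3],roi[0]:roi[2]]=1;n,_,st,ce=cv2.connectedComponentsWithStats(m*k)
    for i in range(1,n):
        if st[i,4]>5: print(c,st[i],ce[i].round(1))
    for th in(.5,.55,.6,.65):
        f=lambda r,y,a=th:proj(c,H+[-r*np.cos(a),y,r*np.sin(a)]).round(1)
        print(c,th,"tab",f(.165,.13),"tip",f(.185,.156),"arm .1",f(.1,.156))
x,y=190,90
cv2.imwrite("pics/g5.png",np.hstack([cv2.resize(s[110:230,230:330],(500,600),interpolation=2),cv2.resize(t[150:250,215:265],(300,600),interpolation=2)]))
E
```

```text
clock: 20.78
tool_pos: [0.5141, -0.0128, 0.1964]
orientation: [179.8, -0.0, -90.0]
force: [-5.6, 2.3, -3.0]
opening: 0.0107
gripper_force: 30.0
pos [ 0.5141 -0.0128  0.1964] [ 1.7984e+02 -2.0000e-02 -9.0030e+01] t 20.775 shift mm [ -0.8  27.7 120.4]
side [282 159  13   6  35] [288.3 161.6]
side [306 169  20  12  78] [314.7 174.3]
side 0.5 tab [271.3 165.7] tip [262.2 157.1] arm .1 [292.6 168. ]
side 0.55 tab [273.  162.9] tip [264. 154.] arm .1 [293.7 166.4]
side 0.6 tab [274.8 160.2] tip [266. 151.] arm .1 [294.8 164.9]
side 0.65 tab [276.8 157.6] tip [268.2 148. ] arm .1 [296.  163.4]
top [236 158   4  21  43] [237.5 167.7]
top 0.5 tab [243.1 200.4] tip [233.  205.9] arm .1 [235.7 182.7]
top 0.55 tab [242.9 198.4] tip [232.7 203.6] arm .1 [235.6 181.4]
top 0.6 tab [242.8 196.3] tip [232.4 201.2] arm .1 [235.4 180.1]
top 0.65 tab [242.6 194. ] tip [232.2 198.7] arm .1 [235.3 178.8]
```

View pics/g5.png

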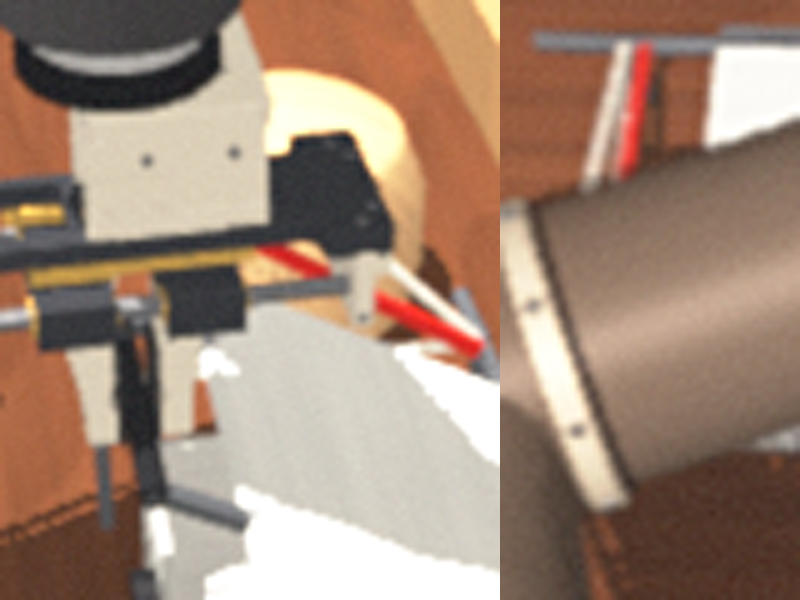

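The gripper hides the tab in both views (side (274,160) would be the tab), and the lid is swinging normally in the grip. I'll measure the pointer numerically from the unobstructed start pictures, using the tab in its shut position as a reference. I'll get the lid angle from the arm's own circular path.

Run:
```python
from h import *
from scipy.optimize import least_squares
def red(h): return (((h[...,0]<7)|(h[...,0]>173))&(h[...,1]>150)&(h[...,2]>90)).astype(np.uint8)
D={}
for c,files,roi in(("side",["side0"],(235,130,345,205)),("top",["top0","t4"],(222,150,252,225))):
  for f in files:
    im=cv2.imread(f"pics/{f}.png");h=cv2.cvtColor(im,cv2.COLOR_BGR2HSV).astype(int);m=red(h);k=np.zeros_like(m);k[roi[1]:roi[3],roi[0]:roi[2]]=1;m*=k
    n,l,st,ce=cv2.connectedComponentsWithStats(m)
    for i in range(1,n):
        if st[i,4]>4: print(f,st[i],ce[i].round(2))
    b,g,r=[im[...,i].astype(float) for i in range(3)]
    w=np.clip(np.minimum(r,g)-b-45,0,None)*(g>r*.6)*k
    box=(225,185,240,212) if c=="top" else (258,140,278,162)
    ys,xs=np.mgrid[box[1]:box[3],box[0]:box[2]];ww=w[box[1]:box[3],box[0]:box[2]]
    print(f,"yellow",(ww*xs).sum()/ww.sum(),(ww*ys).sum()/ww.sum(),ww.sum())
    D[f]=(c,((ww*xs).sum()/ww.sum(),(ww*ys).sum()/ww.sum()))
hx,hy=.7103,-.0093
for y in(.125,.13,.135): print("tab shut pred",y,proj("side",(hx-.165,hy+y,.095)).round(2),proj("top",(hx-.165,hy+y,.095)).round(2))
for f,(c,p) in D.items():
    for t in(.55,.6,.65): print(f,t,"tip pred",proj(c,(hx-.185*np.cos(t),hy+.156,.095+.185*np.sin(t))).round(2))
for nm in("side","top"):
    im=cv2.imread(f"pics/{nm}0.png")
for q in spotter.outline_of("side","lid")[:2]: print("lid",q["p"],q["rect"])
```

```text
side0 [261 147   6   6  25] [263.6  149.68]
side0 [269 150  57  32 240] [297.97 166.26]
side0 [260 188   9   7  50] [264.1  190.84]
side0 yellow 268.15877210815205 151.9918682659077 4919.0
top0 [230 158  10  40 101] [235.19 179.77]
top0 [230 201   4   6  17] [231.12 203.12]
top0 [239 209   8   7  54] [242.63 212.  ]
top0 yellow 231.68965517241378 198.62807881773398 406.0
t4 [231 158   9  40 100] [235.31 179.21]
t4 [230 201   4   6  17] [231.12 203.12]
t4 [239 209   8   7  54] [242.63 212.  ]
t4 yellow 231.67980295566502 198.6256157635468 406.0
tab shut pred 0.125 [263.97 194.59] [247.29 213.08]
tab shut pred 0.13 [263.66 193.37] [245.56 213.04]
tab shut pred 0.135 [263.36 192.16] [243.83 213.01]
side0 0.55 tip pred [263.74 154.11]
side0 0.6 tip pred [265.74 151.08]
side0 0.65 tip pred [267.92 148.1 ]
top0 0.55 tip pred [232.8 203.9]
top0 0.6 tip pred [232.54 201.49]
top0 0.65 tip pred [232.3  198.95]
t4 0.55 tip pred [232.8 203.9]
t4 0.6 tip pred [232.54 201.49]
t4 0.65 tip pred [232.3  198.95]
lid 0.58 [252.7, 170.3, 109.5, 87.3]
```

Run:
```python
from h import *
H=np.array([.7103,-.0093,.095]);off={"side":np.array([.9,-.6]),"top":np.array([-.1,-1.])}
P=lambda c,r,y,t,n=0:proj(c,H+[-r*np.cos(t)-n*np.sin(t)*-1*-1,y,r*np.sin(t)+n*np.cos(t)])+off[c]
for c,roi in(("side",(269,150,326,182)),("top",(230,158,240,198))):
    im=cv2.imread(f"pics/{c}0.png").astype(float);w=np.clip(im[...,2]-np.maximum(im[...,0],im[...,1])-70,0,None)
    k=np.zeros_like(w);k[roi[1]:roi[3],roi[0]:roi[2]]=1;w*=k
    ys,xs=np.nonzero(w);ww=w[ys,xs];mu=np.array([(ww*xs).sum(),(ww*ys).sum()])/ww.sum()
    C=np.cov(np.c_[xs,ys].T,aweights=ww);d=np.linalg.eigh(C)[1][:,1];n=np.array([-d[1],d[0]])
    for t in(.55,.58,.61,.64,.67):
        a,b=P(c,.06,.156,t),P(c,.175,.156,t)
        print(c,t,"perp dist near/far px",((a-mu)@n).round(2),((b-mu)@n).round(2),"slope diff",np.degrees(np.arctan2(*(a-b)[::-1])-np.arctan2(d[1],d[0])).round(2)%180)
for t in(.5,.53,.56,.6):
    print(t,"lid corner -y free top",P("side",.185,-.12,t,.003).round(1),"bot",P("side",.185,-.12,t,-.003).round(1),"bar end",P("side",.227,-.065,t).round(1),"strut@bar",P("side",.227,-.06,t).round(1))
s=cv2.imread("pics/s5.png");q=spotter.outline_of("side","lid")[0];m=q["region"]
for c in range(256,300,6):
    r=np.where(m[:,c])[0];print("lid col",c,r.min(),r.max(),end="; ")
q=spotter.outline_of("side","handle")
print([(x["p"],x["rect"]) for x in q[:2]],[(x["p"],x["location"]) for x in spotter.place_of("side","handle")[:2]])
g=cv2.cvtColor(s,cv2.COLOR_BGR2GRAY)[196:240,244:290];print("\n".join("".join("%4d"%v for v in r[::2]) for r in g[::2]))
```

```text
side 0.55 perp dist near/far px -0.75 -3.09 slope diff 176.85
side 0.58 perp dist near/far px -0.09 -1.06 slope diff 178.69
side 0.61 perp dist near/far px 0.57 0.98 slope diff 0.5500000000000114
side 0.64 perp dist near/far px 1.24 3.03 slope diff 2.4499999999999886
side 0.67 perp dist near/far px 1.9 5.09 slope diff 4.3799999999999955
top 0.55 perp dist near/far px -0.27 -1.33 slope diff 177.94
top 0.58 perp dist near/far px -0.15 -0.97 slope diff 178.37
top 0.61 perp dist near/far px -0.03 -0.6 slope diff 178.83
top 0.64 perp dist near/far px 0.09 -0.23 slope diff 179.33
top 0.67 perp dist near/far px 0.21 0.14 slope diff 179.86
0.5 lid corner -y free top [283.5 234.4] bot [285.  236.2] bar end [260.2 210.9] strut@bar [259.8 209.2]
0.53 lid corner -y free top [284.9 232.3] bot [286.5 234.2] bar end [261.8 208.3] strut@bar [261.4 206.7]
0.56 lid corner -y free top [286.4 230.3] bot [288.  232.1] bar end [263.5 205.7] strut@bar [263.1 204.1]
0.6 lid corner -y free top [288.5 227.6] bot [290.2 229.3] bar end [266.  202.4] strut@bar [265.6 200.7]
lid col 256 175 204; lid col 262 204 2
[... 1574 characters left out ...]
3 184 184 179 197 251 255 255 255 255 255 255 255
  65  64  63  67  66  63  62  79  88 167 184 181 179 192 255 255 255 255 255 255 255 255 255
  66  71  67  65  68  62  63  85  82 147 182 183 181 184 249 254 255 255 255 255 255 255 255
  66  66  70  64  70  66  62  73  68 151 189 182 181 189 255 255 255 255 255 255 255 255 255
  68  62  64  65  68  68  60  52  47 169 202 184 180 179 255 255 255 255 255 255 255 255 255
  71  65  65  64  63  71  60  40  36 155 198 183 182 179 255 255 255 255 255 255 255 245 255
  68  65  65  63  62  69  67  65  87 180 218 187 182 181 206 255 255 254 200 198 190 215 221
  70  64  67  62  70  89 130 124 103 188 206 181 182 182 194 255 255 255 176 187 249 255 255
```

```bash
python3 -m crank '[0,0,0,0,-4.1,-7.2,0, 0,0,0,0,-4.6,-7,0, 0,0,0,0,0,0,0, 0,0,0,0,0,0,0]'
python3 - <<'E'
from h import *
go((.5228,-.0125,.2106))
s=eyes.snapshot("side");t=eyes.snapshot("top");cv2.imwrite("pics/s6.png",s);cv2.imwrite("pics/t6.png",t)
for c,im,roi in(("side",s,(235,120,345,205)),("top",t,(222,150,252,225))):
    h=cv2.cvtColor(im,cv2.COLOR_BGR2HSV).astype(int);m=(((h[...,0]<7)|(h[...,0]>173))&(h[...,1]>150)&(h[...,2]>60)).astype(np.uint8)
    k=np.zeros_like(m);k[roi[1]:roi[3],roi[0]:roi[2]]=1;n,_,st,ce=cv2.connectedComponentsWithStats(m*k)
    for i in range(1,n):
        if st[i,4]>3: print(c,st[i],ce[i].round(1))
# lid white mask -y edge line, in the near corner region
H=np.array([.7103,-.0093,.095])
for y,n in((-.12,.003),(-.12,-.003)):
  for th in (.55,.6,.65):
    print(th,n,[(proj("side",H+[-r*np.cos(th)-n*np.sin(th),y,r*np.sin(th)-0+n*np.cos(th)])+[.9,-.6]).round(1).tolist() for r in(.18,.12,.06,0)])
g=cv2.cvtColor(s,cv2.COLOR_BGR2GRAY)
for c in(292,300,310,320,330,340): print(c,"from row 214:",g[214:262:2,c].tolist())
E
```

```text
clock: 21.58
tool_pos: [0.5229, -0.0129, 0.2108]
orientation: [179.8, -0.0, -90.0]
force: [-8.1, 2.2, -2.3]
opening: 0.0112
gripper_force: 30.0
pos [ 0.5229 -0.0129  0.2108] [ 1.7984e+02 -3.0000e-02 -9.0020e+01] t 21.575 shift mm [-0.4  0.1  0.2]
side [283 158   3   2   4] [284.  158.5]
side [290 163  36  19 145] [308.8 171.6]
top [236 158   5  15  39] [237.9 164.4]
0.55 0.003 [[288.1, 231.7], [314.0, 240.2], [338.2, 248.1], [360.9, 255.6]]
0.6 0.003 [[290.7, 228.5], [315.7, 238.2], [339.1, 247.2], [360.8, 255.6]]
0.65 0.003 [[293.4, 225.2], [317.6, 236.1], [340.0, 246.2], [360.8, 255.6]]
0.55 -0.003 [[289.7, 233.5], [315.5, 241.9], [339.5, 249.7], [362.0, 257.1]]
0.6 -0.003 [[292.4, 230.2], [317.3, 239.8], [340.5, 248.7], [362.1, 257.0]]
0.65 -0.003 [[295.3, 226.9], [319.3, 237.7], [341.5, 247.7], [362.2, 257.0]]
292 from row 214: [255, 255, 255, 255, 255, 255, 255, 255, 239, 252, 194, 234, 255, 255, 255, 184, 179, 179, 178, 179, 181, 185, 184, 183]
300 from row 214: [255, 255, 255, 255, 255, 255, 255, 255, 255, 255, 227, 190, 183, 185, 182, 185, 183, 183, 187, 185, 186, 185, 184, 184]
310 from row 214: [213, 255, 255, 255, 255, 255, 255, 255, 255, 255, 255, 255, 222, 187, 184, 181, 184, 184, 183, 186, 185, 187, 190, 184]
320 from row 214: [210, 207, 204, 236, 255, 255, 255, 255, 255, 255, 255, 255, 255, 255, 222, 187, 180, 179, 178, 179, 179, 178, 181, 178]
330 from row 214: [206, 206, 206, 207, 211, 255, 255, 255, 255, 255, 255, 255, 255, 255, 255, 255, 224, 182, 178, 180, 184, 179, 180, 180]
340 from row 214: [210, 209, 205, 208, 207, 210, 218, 255, 255, 255, 255, 255, 255, 255, 255, 255, 255, 255, 213, 163, 157, 165, 175, 184]
```

The lid's near edge shows clearly as the bright-to-grey step, so I'll fit its slope, which pixel offsets don't affect, and compare it with the pointer.

Run:
```python
from h import *
def slope(f):
    g=cv2.imread(f"pics/{f}.png").astype(float).mean(2);g=cv2.cvtColor(cv2.imread(f"pics/{f}.png"),6).astype(float);X=[];Y=[]
    for c in range(298,345):
        col=g[222:258,c];i=np.where((col[:-1]>=220)&(col[1:]<220))[0]
        if len(i): i=i[-1];X.append(c);Y.append(222+i+(col[i]-220)/(col[i]-col[i+1]))
    p=np.polyfit(X,Y,1);r=np.abs(np.polyval(p,X)-Y)<.6;X,Y=np.array(X)[r],np.array(Y)[r];return np.polyfit(X,Y,1),len(X),X.min(),X.max()
H=np.array([.7103,-.0093,.095])
for f,gs in(("s5",.53),("s6",.602)):
    p,n,a,b=slope(f);print(f,p,n,a,b)
    for hx in(.7103,.7128):
      H[0]=hx
      for m in(.003,-.003):
        T=np.linspace(.4,.75,141);S=[]
        for th in T:
            q=[proj("side",H+[-r*np.cos(th)+m*np.sin(th),-.12,r*np.sin(th)+m*np.cos(th)]) for r in(.15,.06)];S.append((q[1][1]-q[0][1])/(q[1][0]-q[0][0]))
        print(f,hx,m,"theta from slope",np.interp(p[0],S,T).round(4))
# pointer, same method: per-column centroid of redness
im=cv2.imread("pics/side0.png").astype(float);w=np.clip(im[...,2]-np.maximum(im[...,0],im[...,1])-60,0,None)
X=np.arange(272,322);Y=[];ys=np.arange(145,188)
for c in X: ww=w[145:188,c];Y.append((ww*ys).sum()/ww.sum())
p=np.polyfit(X,Y,1);r=np.abs(np.polyval(p,X)-Y)<.6;p=np.polyfit(X[r],np.array(Y)[r],1);print("pointer",p,r.sum())
for hx in(.7103,.7128):
    H[0]=hx;S=[]
    for th in T:
        q=[proj("side",H+[-r*np.cos(th),.156,r*np.sin(th)]) for r in(.175,.06)];S.append((q[1][1]-q[0][1])/(q[1][0]-q[0][0]))
    print(hx,"pointer theta",np.interp(p[0],S,T).round(4))
```

```text
s5 [  0.29942946 149.61372328] 47 298 344
s5 0.7103 0.003 theta from slope 0.524
s5 0.7103 -0.003 theta from slope 0.5272
s5 0.7128 0.003 theta from slope 0.5234
s5 0.7128 -0.003 theta from slope 0.5265
s6 [  0.37773831 121.24445675] 41 299 344
s6 0.7103 0.003 theta from slope 0.5916
s6 0.7103 -0.003 theta from slope 0.5949
s6 0.7128 0.003 theta from slope 0.5908
s6 0.7128 -0.003 theta from slope 0.5942
pointer [ 0.46547859 28.05663566] 22
0.7103 pointer theta 0.5868
0.7128 pointer theta 0.5862
```

Run:
```python
from h import *
H=np.array([.7103,-.0093,.095]);T=np.linspace(.4,.75,141);S=[]
for th in T:
    q=[proj("side",H+[-r*np.cos(th),.156,r*np.sin(th)]) for r in(.175,.03)];S.append((q[1][1]-q[0][1])/(q[1][0]-q[0][0]))
im=cv2.imread("pics/side0.png").astype(float)
for thr in(50,70,90,110):
    w=np.clip(im[...,2]-np.maximum(im[...,0],im[...,1])-thr,0,None);m=(w>0).astype(np.uint8);m[:145]=0;m[188:]=0;m[:,:270]=0;m[:,327:]=0
    n,l,st,ce=cv2.connectedComponentsWithStats(m);i=1+np.argmax(st[1:,4]);L=l==i;X=[];Y=[]
    for c in range(274,320):
        r=np.where(L[:,c])[0]
        if len(r): X.append(c);Y.append((w[r,c]*r).sum()/w[r,c].sum())
    X,Y=np.array(X),np.array(Y)
    v=cv2.fitLine(np.c_[X,Y].astype(np.float32),cv2.DIST_HUBER,0,.01,.01).ravel();s=v[1]/v[0]
    print(thr,st[i],"slope",round(s,4),"theta",np.interp(s,S,T).round(4),"resid",np.abs(Y-v[3]-s*(X-v[2])).mean().round(2))
```

```text
Traceback (most recent call last):
  File "h.py", line 10, in proj
    m=eyes.camera_model(cam);T=np.array(m["extrinsics"]);c=T[:3,:3].T@(np.array(p)-T[:3,3])
ValueError: time passes only in moves, steps and waits
```

Run:
```python
from h import *
import h
M={c:eyes.camera_model(c) for c in("side",)}
class E:
    camera_model=staticmethod(lambda c:M[c])
h.eyes=E
H=np.array([.7103,-.0093,.095]);T=np.linspace(.4,.75,141);S=[]
for th in T:
    q=[proj("side",H+[-r*np.cos(th),.156,r*np.sin(th)]) for r in(.175,.03)];S.append((q[1][1]-q[0][1])/(q[1][0]-q[0][0]))
im=cv2.imread("pics/side0.png").astype(float)
for thr in(50,70,90,110):
    w=np.clip(im[...,2]-np.maximum(im[...,0],im[...,1])-thr,0,None);m=(w>0).astype(np.uint8);m[:145]=0;m[188:]=0;m[:,:270]=0;m[:,327:]=0
    n,l,st,ce=cv2.connectedComponentsWithStats(m);i=1+np.argmax(st[1:,4]);L=l==i;X=[];Y=[]
    for c in range(274,320):
        r=np.where(L[:,c])[0]
        if len(r): X.append(c);Y.append((w[r,c]*r).sum()/w[r,c].sum())
    X,Y=np.array(X),np.array(Y)
    v=cv2.fitLine(np.c_[X,Y].astype(np.float32),cv2.DIST_HUBER,0,.01,.01).ravel();s=v[1]/v[0]
    print(thr,st[i],"slope",round(float(s),4),"theta",np.interp(s,S,T).round(4),"resid",np.abs(Y-v[3]-s*(X-v[2])).mean().round(2))
s=get_obs();print(s["clock"],s["tool_pos"],s["force"])
```

```text
50 [270 150  57  38 604] slope 0.4778 theta 0.5961 resid 0.45
70 [270 150  57  32 309] slope 0.4801 theta 0.5978 resid 0.06
90 [270 150  57  32 261] slope 0.48 theta 0.5978 resid 0.08
110 [270 150  56  31 224] slope 0.4807 theta 0.5982 resid 0.1
21.675 [ 0.52282978 -0.01287472  0.2107615 ] [-7.82073508  2.69907816 -1.2373716 ]
```

By the same method the pointer reads 0.598 and the lid 0.593 (0.602 by arm kinematics), so they match. I'll check that the scraper is standing, then hand in.

```bash
python3 -m crank '[0,0,0,0,0,0,0, 0,0,0,0,0,0,0, 0,0,0,0,0,0,0]'
python3 - <<'E'
from h import *
s=eyes.snapshot("side");b=cv2.cvtColor(s,40);m=((b[...,0]>100)&(b[...,0]<130)&(b[...,1]>150)&(b[...,2]>60)).astype(np.uint8);m[:330]=0;m[:,:190]=0
n,_,st,ce=cv2.connectedComponentsWithStats(m);print(st[1:][st[1:,4]>20],proj("side",(.434,-.3205,.083)),proj("side",(.434,-.3205,.03)))
print(get_obs()["qvel"])
E
```

```text
clock: 22.05
tool_pos: [0.5229, -0.0129, 0.2108]
orientation: [179.8, -0.0, -90.0]
force: [-7.2, 1.8, -1.6]
opening: 0.011
gripper_force: 30.0
[[222 362  37  28 806]] [236.8654731  368.07576255] [239.17642187 383.82049042]
[ 0.00650552  0.09087585  0.01951002  0.02972814 -0.03907941 -0.0267074 ]
```

The scraper's blue grip shows upright at (240,376), where expected.

```bash
python3 -c "
from plant import ctrl
print(ctrl.close_job())"
```

```text
the job is handed in; nothing more can be done
None
```

I handed the job in at about 22 s: all three chips are in the trough, the scraper stands upright on the bench, and the lid is held still at about 0.60 rad (camera 0.593, arm 0.602) against the pointer's measured 0.598; the gripper hid the red tab, so I matched the angles by measurement rather than by seeing tab and pointer level.

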